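# Free the ratchet pawl and lower the drain stand's arm

### The job

The prints on the drain stand have finished dripping. Press the stand's orange pawl pad fully down, so that the pawl swings clear of the teeth and stays free, then push the raised arm down by the blue tab at its end until it lies fully level on its rest, and take the hand away. Grasp nothing, do not lift the arm or force it down while the pawl still holds it, keep off the white prints on the plate, and leave the loose things around the stand where they are.

Things in the scene. Friction and masses are not known exactly. Their poses are not given: they have to be found in the camera images.
- stand: fixed drain stand, navy base slab 360 x 120 x 14 mm (x -143 to 217 mm). Origin on the table below the arm's hinge; x points level from the hinge to where the arm's end comes down, z up. Grey cheeks 110 mm high, 58 mm wide over all, hold the hinge pin (along y). Steel toothed wheel, radius 40 mm, between them. Pawl and orange pad on the -x side, arm, plate and rest post on the +x side
- hinge (a point): point on the arm's hinge axis, 92 mm above the table, mid-width of the stand
- cradle (a joint): angle (rad) of the arm with its aluminium plate (110 x 90 x 4 mm) and blue tab: 0 = level on the rest (hard stop), positive = raised; starts at 0.59 to 1.10, upper stop 1.35. Friction hinge: stays where left, needs about 1 to 8 N down at the tab once the pawl is free. With the pawl engaged it sinks at most about 0.2 and is then blocked
- tab_top (a point): centre of the upper face of the blue tab (45 mm along the arm, 46 mm wide, 12 mm thick) at the arm's end: 192.5 mm from the hinge axis along the arm and 9 mm above the arm's centre line through the hinge; moves with the arm, 101 mm above the table when level
- pawl (a joint): angle (rad) of the steel pawl with the orange pad: 0 = engaged in the teeth, 0.32 = fully free (hard stop). Stiff friction pivot: the pad resists with about 4 N all the way and the pawl stays where it is left. The tip clears the teeth at about 0.1
- pad_top (a point): centre of the upper face of the orange pad (44 mm along the stand's x, 36 mm wide, 8 mm thick), 115 mm from the hinge on the -x side, about 56 mm above the table when engaged, 30 mm when free; it moves almost straight down when pressed. Nothing stands above it
- prints (a point): three small white prints fixed on the plate, up to 25 mm tall, within 31 mm of this point; the point lies on the plate's upper face, 92 mm from the hinge along the arm. Not to be touched
- spatula: loose bystander: scraper spatula 190 mm long lying on the table beside the stand; origin below its middle
- rabbit: loose bystander: white printed rabbit, 34 mm across, 66 mm tall; origin at the centre of its underside
- jar: loose bystander: jar 54 mm across, 62 mm tall, black cap; origin at the centre of its underside
- resin: loose bystander: grey bottle 58 mm across, 115 mm tall, orange cap; origin at the centre of its underside

How it is judged (in metres and radians):
On the way, in this order (a step that is already met when the one before it is completed fails the run):
1. the pawl is pressed free while the arm is still raised (value of joint pawl above 0.22 rad and value of joint cradle above 0.3 rad), for 0.2 s.
2. the arm is pushed down level on its rest (value of joint cradle below 0.05 rad), for 0.2 s.
At the end, for the whole second after the job is handed in: the arm lies level on its rest (within 0.05 rad) and at rest, the pawl is still free (above 0.22 of 0.32 rad), and the four loose things are within 30 mm of where they stood (value of joint cradle below 0.05 rad and value of joint pawl above 0.22 rad and velocity of joint cradle between -0.05 and 0.05 rad/s and distance of each of spatula, rabbit, jar, resin from where it was at the start of the episode below 0.03 m); the robot touches nothing.
It fails at once if the arm is lifted above its starting range (value of joint cradle above 1.2 rad).
It fails at once if the arm is lifted, or driven past its teeth, while the pawl is not free (distance of tab_top from where it was at the start of the episode above 0.045 m and value of joint pawl below 0.15 rad).
It fails at once if the arm is forced down (over 40 N) while the pawl still holds it (contact force between the fingers and blue_tab above 40 N and value of joint pawl below 0.09 rad).
It fails at once if the white prints are touched (contact force between any of the fingers, the arm and white_print_0 above 1 N or contact force between any of the fingers, the arm and white_print_1 above 1 N or contact force between any of the fingers, the arm and white_print_2 above 1 N or contact force between any of the fingers, the arm and white_print_3 above 1 N or contact force between any of the fingers, the arm and white_print_4 above 1 N or contact force between any of the fingers, the arm and white_print_5 above 1 N).
It fails at once if a loose thing is pushed away, lifted or knocked over (distance of any of spatula, rabbit, jar, resin from where it was at the start of the episode above 0.03 m or angle between any of spatula, rabbit, jar, resin's own z axis and vertical above 0.5 rad).
It also fails if it takes over 48 s, if anything falls off the work surface, if the arm or the gripper's body presses on something with over 40 N, if the wrist force passes 120 N, or if a joint passes its speed limit or range.

### The arm

A 6-joint arm with a two-finger parallel gripper is mounted at the origin on the work surface. World frame = base frame: x ahead of the robot, y to its left, z up, the work surface at z = 0. Lengths are in m, angles in degrees, forces in N, time in s.
With the tool pointing down it reaches from about 0.35 to 0.875 m from the base axis. Payload 4.2 kg.
Tool frame: the origin (TCP) lies midway between the tips of the shut fingers; the grasp point (between the pads) lies 19 mm behind it; z points along the fingers, y is the line along which they close (so a half turn about z gives the same grasp; the last joint's range is limited). The gripper opens to 87 mm and grips with 3 to 60 N. Pads are 19 mm wide; open, the fingers measure 117 mm over their backs; the gripper's body (75 mm by 190 mm) begins 51 mm behind the grasp point.
Start: joints at [88.614, 22.042, 0.453, 0, -68.411, -14.817], TCP at [0.174, 0.6, 0.223] pointing down, gripper open.
Joint ranges: [-179.83, 179.83], [-69.29, 118.12], [-61.27, 80.66], [-181.25, 117.63], [-171.15, -9.14], [-177.46, 177.46]. Speed limits (degrees/s): [159.86, 159.86, 180, 180, 180, 180].

### API

Orientations are given as a 3x3 rotation matrix whose columns are the frame's x, y, z axes.
In Python, from station import r, cams gives the robot as it stands.
- The arm moves only by the tool play_rows, never from a script. Its argument "commands" is text: rows parted by semicolons, each of 6 numbers parted by spaces: the shift along the world's x, y, z normalised to -1 to 1, where 1 is 30 mm, then the turn, a rotation vector about the world's x, y, z normalised to -1 to 1, where 1 is 0.15 rad. A call has 1 to 20 rows; each row shifts and turns the commanded pose from where the row before left it; what a row does not reach is not made up. A row lasts 1/10 s, in which the tool goes at most 50 mm and 8.59 degrees, less where a joint would pass 70% of its speed; a pose out of reach is approached as far as the arm can. A call with a number of a shift or a turn outside -1 to 1 is refused whole. A call with a gripper value outside its range is refused whole. "grip" is the finger opening in mm, from 0 to 87, set as the call begins (left out, the last holds). The fingers move at their own pace and stop on an object; the grip force is fixed at half the most. Time passes only in rows, so rows that do not move let the fingers close. It gives the time, the measured TCP pose, the force, the opening and the grip force at its end, in the units of the state.
- r.sense(): the state, without advancing time (a new reading comes with each control period).
- cams.capture(name): name is "side" or "top"; returns (picture, depth): 384x512x3 uint8, blue, green, red; 384x512 float32, m along the optical axis (not along the pixel's ray), 0 where there is no reading.
- cams.camera_info(name): a dict with "mtx" (3x3 intrinsics, pixels), "R" (3x3) and "t" (3): a world point X has camera coordinates R X + t. Camera axes: x right, y down, z forward; pixel columns grow to the right and rows downward; lengths in m; the calibration is good to about 2 mm. A picture is of the moment at which its call begins. camera_info takes no time and is no camera call.
- r.finish_job(): hands the job in; it is judged then, once.
The state is a dict: "time_s": time; "joints": joint angles; "joint_velocities": joint speeds; "effort": joint torques, N m; "tcp_pos": TCP position; "ee_rot": TCP orientation; "wrist_force": force on the tool from outside, world axes, zero at the start; "moment": the same for the moment, N m; "gripper_width": opening from 0.0 (shut) to 1.0 (fully open); "gripper_force": force on a finger pad.
Only numpy, scipy, OpenCV 4.12 (cv2) and the standard library are available. Lean on these libraries where they do the work, as an engineer would, in place of code of your own. Each camera call takes 0.05 s, during which the arm holds its last target. There are 200 camera calls.

## Working session

There is one attempt and no reset: what is moved stays moved. The work goes in short steps, Python scripts to look and compute and a tool call to move; the robot and the scene stay as the last step left them, time stands still between calls to the robot, and variables do not carry over. Pictures are saved under pics/ and viewed, at most 10 in all, crops included, and the job is handed in when it is done.

Besides the shell and the picture viewer there is one more tool, called after "Emit:" by a JSON object that holds its "fn" and its "kwargs", one argument or row to a line. play_rows: Moves the arm, as the interface text tells. Scaled input: -1 to 1 covers 30 mm each way for a shift and 0.15 rad each way for a turn. Its arguments: {"type":"object","properties":{"commands":{"type":"string"},"grip":{"type":"number"}},"required":["commands"]}

```bash
mkdir -p pics
cat > h.py <<'E'
import numpy as np, cv2
from station import r, cams
def pts(name,d):
    i=cams.camera_info(name); K=np.array(i["mtx"]);R=np.array(i["R"]);t=np.array(i["t"])
    v,u=np.mgrid[:d.shape[0],:d.shape[1]]
    p=np.stack([(u-K[0,2])/K[0,0]*d,(v-K[1,2])/K[1,1]*d,d],-1)
    P=(p-t)@R; P[d==0]=np.nan
    return P
E
python3 - <<'E'
from h import *
for n in("side","top"):
    im,d=cams.capture(n); cv2.imwrite(f"pics/{n}0.png",im); np.savez(f"{n}0.npz",im=im,d=d)
    P=pts(n,d); hsv=cv2.cvtColor(im,cv2.COLOR_BGR2HSV)
    for c,lo,hi in(("orange",(5,150,120),(20,255,255)),("blue",(95,150,100),(125,255,255))):
        m=cv2.inRange(hsv,lo,hi); k,l,s,ce=cv2.connectedComponentsWithStats(m)
        for j in range(1,k):
            if s[j,4]>40:
                q=P[l==j]; print(n,c,s[j],ce[j].round(),np.nanmedian(q,0).round(3),np.nanpercentile(q,3,axis=0).round(3),np.nanpercentile(q,97,axis=0).round(3))
E
```

```text
side orange [304 161  14  13 153] [311. 167.] [0.665 0.043 0.114] [0.654 0.035 0.001] [0.761 0.234 0.116]
side orange [262 259  27  26 524] [275. 272.] [ 0.517 -0.137  0.056] [ 0.499 -0.157  0.05 ] [ 0.535 -0.108  0.058]
side blue [233 103  26  22 440] [245. 113.] [0.561 0.129 0.208] [0.541 0.112 0.197] [0.582 0.147 0.219]
top orange [240 120  13  13 131] [246. 126.] [0.666 0.052 0.115] [0.656 0.04  0.113] [0.677 0.061 0.118]
top orange [329 199  24  21 362] [341. 209.] [ 0.517 -0.132  0.056] [ 0.5   -0.151  0.054] [ 0.533 -0.113  0.059]
```

View pics/side0.png

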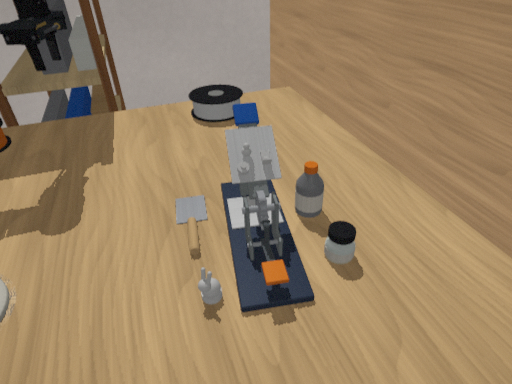

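View pics/top0.png

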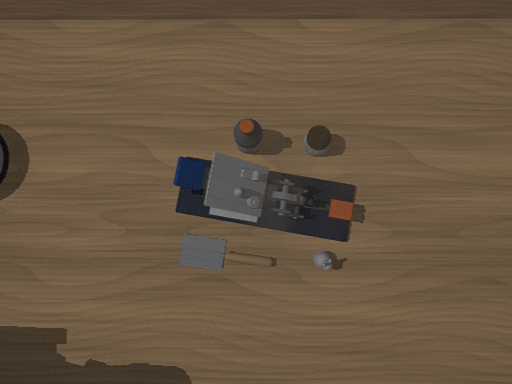

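Side view: the orange pad is at (275,272) and the blue tab at (245,113), raised. In the top view the pad is at (341,209) and the tab at (190,174), with spatula, rabbit, bottle and jar clear to the sides.

Run:
```python
from h import *
z=np.load("top0.npz"); P=pts("top",z["d"]); hsv=cv2.cvtColor(z["im"],cv2.COLOR_BGR2HSV)
m=(P[...,2]>.008)&(P[...,2]<.022)&(hsv[...,0]>95)&(hsv[...,0]<135)&(hsv[...,1]>60)
k,l,s,ce=cv2.connectedComponentsWithStats(m.astype(np.uint8)); print(s[1:][s[1:,4]>50])
q=P[m][:,:2]; b=cv2.minAreaRect((q*1000).astype(np.float32)); print(b)
m=cv2.inRange(hsv,(100,150,40),(125,255,255))>0
m&=(P[...,2]>.15); q=P[m]; print(m.sum(),np.nanmedian(q,0),cv2.minAreaRect((q[:,:2]*1000).astype(np.float32)))
s=r.sense(); print(np.round(s["ee_rot"],3),s["tcp_pos"],s["time_s"])
```

```text
[[176 187  56  34 484]]
((540.7188720703125, 17.346054077148438), (354.9457092285156, 115.63448333740234), 80.12168884277344)
735 [0.56096665 0.13439533 0.21022908] ((561.7125244140625, 134.22235107421875), (38.94205093383789, 45.311370849609375), 79.24307250976562)
[[ 0.96  -0.279 -0.   ]
 [-0.279 -0.96  -0.002]
 [ 0.     0.002 -1.   ]] [0.17425029 0.59964673 0.22158137] 0.1
```

Emit:
{"fn": "play_rows", "kwargs": {
  "commands": "0 -0.3 0.7 0 0 -0.487;0.43 -0.94 0.7 0 0 -0.487;0.43 -0.94 0.7 0 0 -0.487;0.43 -0.94 0.7 0 0 -0.487;0.43 -0.94 0 0 0 -0.487;0.43 -0.94 0 0 0 -0.487;0.43 -0.94 0 0 0 -0.487;0.43 -0.94 0 0 0 -0.487;0.43 -0.94 0 0 0 -0.487;0.43 -0.94 0 0 0 -0.487;0.43 -0.94 0 0 0 -0.487;0.43 -0.94 0 0 0 -0.487;0.43 -0.94 0 0 0 -0.487;0.43 -0.94 0 0 0 -0.487;0.43 -0.94 0 0 0 -0.487;0.43 -0.94 0 0 0 -0.487;0.43 -0.94 0 0 0 -0.487;0.43 -0.94 0 0 0 -0.487;0.43 -0.94 0 0 0 -0.487;0 0 0 0 0 -0.487",
  "grip": 0
}}

```text
time_s: 2.1
tcp_pos: [0.407, 0.0811, 0.3061]
ee_rot: [[-0.179, -0.984, -0.001], [-0.984, 0.179, -0.001], [0.001, 0.001, -1.0]]
wrist_force: [-0.4, 1.3, -0.3]
gripper_width: 0.004
gripper_force: 0.0
```

Emit:
{"fn": "play_rows", "kwargs": {
  "commands": "0.44 -0.91 0 0 0 0;0.44 -0.91 0 0 0 0;0.44 -0.91 0 0 0 0;0.44 -0.91 0 0 0 0;0.44 -0.91 0 0 0 0;0.44 -0.91 0 0 0 0;0.44 -0.91 0 0 0 0;0.44 -0.91 0 0 0 0;0 0 -0.9 0 0 0;0 0 -0.9 0 0 0;0 0 -0.9 0 0 0;0 0 -0.9 0 0 0;0 0 -0.9 0 0 0;0 0 -0.9 0 0 0;0 0 -0.9 0 0 0;0 0 -0.7 0 0 0;0 0 -0.4 0 0 0;0 0 0 0 0 0"
}}

```text
time_s: 3.9
tcp_pos: [0.5109, -0.1348, 0.0828]
ee_rot: [[-0.172, -0.985, -0.004], [-0.985, 0.172, 0.0], [0.001, 0.004, -1.0]]
wrist_force: [-0.3, 0.6, -0.5]
gripper_width: 0.006
gripper_force: 0.0
```

Emit:
{"fn": "play_rows", "kwargs": {
  "commands": "0.1 0 -0.3 0 0 0;0 0 -0.3 0 0 0;0 0 -0.2 0 0 0;0 0 -0.15 0 0 0;0 0 -0.15 0 0 0;0 0 -0.15 0 0 0;0 0 -0.15 0 0 0;0 0 -0.1 0 0 0;0 0 -0.1 0 0 0;0 0 -0.1 0 0 0;0 0 0 0 0 0;0 0 0 0 0 0"
}}

```text
time_s: 5.1
tcp_pos: [0.5153, -0.1346, 0.0333]
ee_rot: [[-0.172, -0.985, 0.0], [-0.985, 0.172, 0.0], [-0.0, -0.0, -1.0]]
wrist_force: [0.4, -2.7, 1.2]
gripper_width: 0.009
gripper_force: 1.0
```

Emit:
{"fn": "play_rows", "kwargs": {
  "commands": "0 0 -0.05 0 0 0;0 0 -0.05 0 0 0;0 0 -0.05 0 0 0;0 0 0 0 0 0;0 0 0 0 0 0"
}}

```text
time_s: 5.6
tcp_pos: [0.5156, -0.1346, 0.0313]
ee_rot: [[-0.171, -0.985, 0.001], [-0.985, 0.171, -0.0], [0.0, -0.001, -1.0]]
wrist_force: [-5.5, -0.8, 16.8]
gripper_width: 0.002
gripper_force: 8.2
```

Emit:
{"fn": "play_rows", "kwargs": {
  "commands": "0 0 0.3 0 0 0;0 0 0.6 0 0 0;0 0 0.9 0 0 0;0 0 0.9 0 0 0;0 0 0.9 0 0 0;0 0 0.9 0 0 0;0 0 0.9 0 0 0;0 0 0.9 0 0 0;0 0 0.9 0 0 0;0 0 0.9 0 0 0;0 0 0.9 0 0 0;-0.9 0 0 0 0 0;-0.9 0 0 0 0 0;-0.9 0 0 0 0 0;-0.9 0 0 0 0 0;0 0 0 0 0 0"
}}

```text
time_s: 7.2
tcp_pos: [0.4044, -0.1342, 0.2991]
ee_rot: [[-0.172, -0.985, 0.0], [-0.985, 0.172, 0.002], [-0.002, 0.0, -1.0]]
wrist_force: [0.0, 1.2, 0.1]
gripper_width: 0.004
gripper_force: 0.0
```

```bash
cat > c.py <<'E'
from h import *
import sys
for n in("side","top"):
    im,d=cams.capture(n); cv2.imwrite(f"pics/{n}{sys.argv[1]}.png",im)
    P=pts(n,d); hsv=cv2.cvtColor(im,cv2.COLOR_BGR2HSV)
    for c,lo,hi in(("orange",(5,150,80),(20,255,255)),("blue",(100,150,40),(125,255,255))):
        m=((cv2.inRange(hsv,lo,hi)>0)&(P[...,2]>.02)&(P[...,0]>.4)).astype(np.uint8); k,l,s,ce=cv2.connectedComponentsWithStats(m)
        for j in range(1,k):
            if s[j,4]>40: print(n,c,s[j,4],ce[j].round(),np.nanmedian(P[l==j],0).round(3))
E
python3 c.py 1
```

```text
side orange 148 [311. 167.] [0.664 0.042 0.114]
side orange 573 [274. 284.] [ 0.516 -0.138  0.028]
side blue 451 [245. 113.] [0.561 0.129 0.208]
top orange 159 [246. 126.] [0.666 0.051 0.115]
top orange 338 [339. 211.] [ 0.515 -0.134  0.029]
top blue 752 [189. 173.] [0.561 0.135 0.21 ]
```

Emit:
{"fn": "play_rows", "kwargs": {
  "commands": "0.52 0.88 0 0 0 0;0.52 0.88 0 0 0 0;0.52 0.88 0 0 0 0;0.52 0.88 0 0 0 0;0.52 0.88 0 0 0 0;0.52 0.88 0 0 0 0;0.52 0.88 0 0 0 0;0.52 0.88 0 0 0 0;0.52 0.88 0 0 0 0;0.52 0.88 0 0 0 0;0 0 -0.6 0 0 0;0 0 -0.6 0 0 0;0 0 -0.6 0 0 0;0 0 0 0 0 0;0 0 0 0 0 0"
}}

```text
time_s: 8.8
tcp_pos: [0.5638, 0.1295, 0.2447]
ee_rot: [[-0.172, -0.985, -0.001], [-0.985, 0.172, -0.001], [0.001, 0.0, -1.0]]
wrist_force: [0.9, -0.0, -0.2]
gripper_width: 0.009
gripper_force: 0.0
```

Emit:
{"fn": "play_rows", "kwargs": {
  "commands": "-0.1 0 -0.3 0 0 0;0 0 -0.3 0 0 0;0 0 -0.3 0 0 0;0.02 0.13 -0.2 0 0 0;0.02 0.13 -0.2 0 0 0;0.02 0.13 -0.2 0 0 0;0.02 0.12 -0.2 0 0 0;0.02 0.11 -0.2 0 0 0;0.02 0.11 -0.2 0 0 0;0.02 0.1 -0.2 0 0 0;0.02 0.09 -0.2 0 0 0;0.01 0.08 -0.2 0 0 0;0 0 0 0 0 0"
}}

```text
time_s: 10.1
tcp_pos: [0.5653, 0.1597, 0.163]
ee_rot: [[-0.172, -0.985, -0.0], [-0.985, 0.172, 0.0], [-0.0, 0.0, -1.0]]
wrist_force: [0.5, -0.0, -0.1]
gripper_width: 0.003
gripper_force: 0.0
```

```bash
python3 c.py 2
```

```text
side orange 144 [311. 167.] [0.664 0.042 0.114]
side orange 577 [274. 284.] [ 0.516 -0.138  0.028]
side blue 264 [245. 132.] [0.563 0.15  0.157]
top orange 160 [246. 126.] [0.666 0.051 0.115]
top orange 310 [339. 211.] [ 0.515 -0.134  0.029]
top blue 77 [192. 176.] [0.568 0.141 0.154]
```

View pics/side2.png

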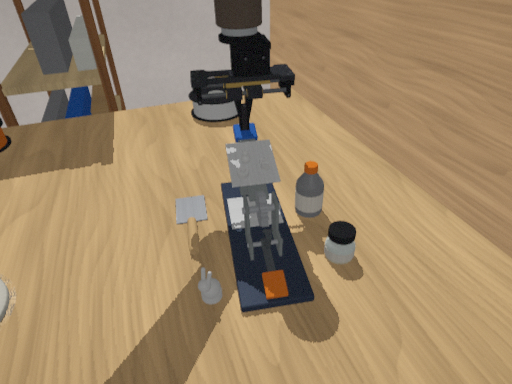

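The shut fingertips sit on the blue tab at about (245,130). The arm has come down partway, and the pad at (274,284) stays low. I'll keep going.

Emit:
{"fn": "play_rows", "kwargs": {
  "commands": "0.01 0.07 -0.2 0 0 0;0.01 0.06 -0.2 0 0 0;0.01 0.06 -0.2 0 0 0;0.01 0.05 -0.2 0 0 0;0.01 0.04 -0.2 0 0 0;0.01 0.04 -0.2 0 0 0;0 0.03 -0.2 0 0 0;0 0.02 -0.2 0 0 0;0 0.02 -0.15 0 0 0;0 0 -0.15 0 0 0;0 0 -0.1 0 0 0;0 0 0 0 0 0;0 0 0 0 0 0"
}}

```text
time_s: 11.5
tcp_pos: [0.5663, 0.1704, 0.1035]
ee_rot: [[-0.172, -0.985, -0.002], [-0.985, 0.172, -0.001], [0.001, 0.002, -1.0]]
wrist_force: [0.3, 0.2, 0.7]
gripper_width: 0.005
gripper_force: 0.0
```

Emit:
{"fn": "play_rows", "kwargs": {
  "commands": "0 0 -0.05 0 0 0;0 0 -0.05 0 0 0;0 0 -0.04 0 0 0;0 0 0 0 0 0;0 0 0 0 0 0;0 0 0 0 0 0"
}}

```text
time_s: 12.1
tcp_pos: [0.5667, 0.1706, 0.1014]
ee_rot: [[-0.172, -0.985, -0.0], [-0.985, 0.172, -0.001], [0.001, 0.0, -1.0]]
wrist_force: [-3.7, -0.1, 8.2]
gripper_width: 0.005
gripper_force: 4.2
```

Emit:
{"fn": "play_rows", "kwargs": {
  "commands": "0 0 -0.03 0 0 0;0 0 0 0 0 0;0 0 0 0 0 0;0 0 0.3 0 0 0;0 0 0.6 0 0 0;0 0 0.9 0 0 0;0 0 0.9 0 0 0;0 0 0.9 0 0 0;0 0 0.9 0 0 0;-0.9 0 0.5 0 0 0;-0.9 0 0 0 0 0;-0.9 0 0 0 0 0;-0.9 0 0 0 0 0;-0.9 0 0 0 0 0;0 0 0 0 0 0;0 0 0 0 0 0"
}}

```text
time_s: 13.7
tcp_pos: [0.4321, 0.171, 0.2495]
ee_rot: [[-0.171, -0.985, 0.001], [-0.985, 0.171, 0.001], [-0.001, -0.001, -1.0]]
wrist_force: [-0.0, 0.3, 0.2]
gripper_width: 0.009
gripper_force: 0.0
```

```bash
python3 c.py 3
```

```text
side orange 148 [311. 167.] [0.664 0.042 0.114]
side orange 573 [274. 284.] [ 0.516 -0.138  0.028]
side blue 195 [245. 153.] [0.567 0.164 0.101]
top orange 164 [246. 126.] [0.666 0.051 0.115]
top orange 340 [339. 210.] [ 0.515 -0.133  0.03 ]
top blue 525 [183. 179.] [0.568 0.169 0.101]
```

View pics/side3.png

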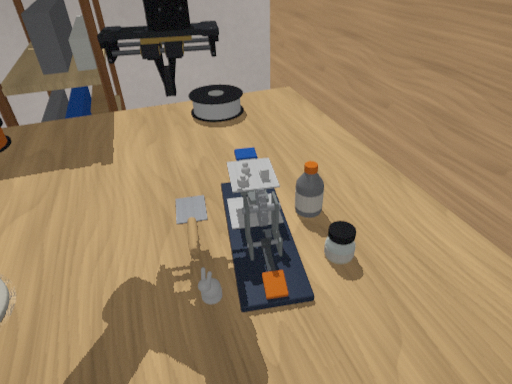

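The tab at (245,153) is level at z = 0.101 m, the pad at (274,284) is still down at 0.029 m, the loose things haven't moved, and the hand is clear.

```bash
python3 -c "
from station import r
print(r.finish_job())"
```

```text
the job is handed in; nothing more can be done
None
```

I pressed the pawl pad fully down and it stayed free. I then pushed the arm level onto its rest (tab top measured at 101 mm), took the hand away, and handed the job in at about 14 s; no verdict was returned.

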